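# Open the sharpening-stone holder

## Robot

A 6-joint arm with a two-finger parallel gripper is mounted at the origin on the work surface. World frame = base frame: x ahead of the robot, y to its left, z up, the work surface at z = 0. Lengths are in mm, angles in degrees, forces in N, time in s.
With the tool pointing down it reaches from about 350 to 850 mm from the base axis. Payload 8.1 kg.
Tool frame: the origin (TCP) lies midway between the tips of the shut fingers; the grasp point (between the pads) lies 19 mm behind it; z points along the fingers, y is the line along which they close (so a half turn about z gives the same grasp; the last joint's range is limited). The gripper opens to 85 mm and grips with 20 to 120 N. Pads are 22 mm wide; open, the fingers measure 114 mm over their backs; the gripper's body (76 mm by 85 mm) begins 54 mm behind the grasp point. The pads swing forward as they close: fully open they stand 13 mm farther back than shut.
Start: joints at [65.81, 7.471, 85.268, -0, 87.261, -4.893], TCP at [198.26, 566.302, 231.292] pointing down, gripper open.
Joint ranges: [-169.43, 169.43], [-51.17, 129.36], [1.28, 143.12], [-76.62, 256.62], [0, 156.53], [-152.29, 152.29]. Speed limits (degrees/s): [136.94, 136.94, 159.86, 180, 180, 180].

## Interface

Orientations are given as [roll, pitch, yaw] about the fixed x, y, z axes, in that order (R = Rz(yaw) Ry(pitch) Rx(roll)).
In Python, from bench import r gives the robot as it stands. The module is installed in compiled form; this text tells all that it offers.
- The arm moves only by the tool jog_arm, never from a script. Its argument "rows" is a list of rows, each a list of 2 entries, a list of its own where there are three numbers: the shift along the tool's x, y, z in mm, then the turn, a rotation vector about the tool's x, y, z in rad. A call has 1 to 10 rows; each row is the pose to reach, as a shift and turn from the pose commanded when the call began, along the tool's axes at that moment; what a row does not reach only later rows make up. A row lasts 1/10 s, in which the tool goes at most 50 mm and 8.59 degrees, less where a joint would pass 70% of its speed; a pose out of reach is approached as far as the arm can. A call with a gripper value outside its range is refused whole. "grip" is the finger opening in mm, from 0 to 85.4, set as the call begins (left out, the last holds). The fingers move at their own pace and stop on an object; "force" is the grip in N (left out, the last holds). Time passes only in rows, so rows that repeat a pose let the fingers close. It gives the time, the measured TCP pose, the force, the opening and the grip force at its end, in the units of the state.
- r.sense(): the state, without advancing time (a new reading comes with each control period).
- r.snapshot(name): name is "side" or "top"; returns (picture, depth): 420x560x3 uint8, blue, green, red; 420x560 float32, mm along the optical axis (not along the pixel's ray), 0 where there is no reading.
- r.camera_params(name): a dict with "fx", "fy", "cx", "cy" (pixels), "pose" (4x4, takes a point from camera to world coordinates). Camera axes: x right, y down, z forward; pixel columns grow to the right and rows downward; lengths in mm; the calibration is good to about 2 mm. A picture is of the moment at which its call begins. camera_params takes no time and is no camera call.
- r.hand_in(): hands the job in; it is judged then, once.
The state is a dict: "time": time; "joint_pos": joint angles; "qd": joint speeds; "joint_efforts": joint torques, N m; "tool_pos": TCP position; "tcp_rot": TCP orientation; "ft_force": force on the tool from outside, world axes, zero at the start; "wrist_torque": the same for the moment, N m; "finger_gap": finger opening in mm; "grip_force": force on a finger pad.
Only numpy, scipy, OpenCV 4.12 (cv2) and the standard library are available. Lean on these libraries where they do the work, as an engineer would, in place of code of your own. Each camera call takes 0.05 s, during which the arm holds its last target. There are 200 camera calls.

## Task

Open the sharpening-stone holder so that the stone in it can be changed: press the thumb release on its sliding jaw and, with the release held down, push the jaw back along the bar all the way to the end stop, then let go and draw clear. Nothing is to be lifted: leave the stone lying in the holder and do not disturb the other things on the bench.

Things in the scene. Friction and masses are not known exactly. Their poses are not given: they have to be found in the camera images.
- holder: whetstone holder, fixed to the bench by its rubber feet: dark steel base plate 365 x 84 x 12, a steel bar with cross slots running along its x axis (bar 25 wide, top at z 40), a black fixed jaw 54 high at the -x end, a black end stop 46 high at the +x end. Origin on the underside on the bar's centre line, 190 from the fixed-jaw end and 175 from the end-stop end. z up. The sliding jaw opens towards its own +x.
- jaw (a joint): sliding jaw (black carriage 70 long, 80 wide, cheeks 50 high) on the bar, m: larger = pushed further back from the stone; 0.100 = against the end stop (fully back); starts near 0.03 with its rubber face up to the stone. About 2 N of sliding friction, it stays where it is left. A ratchet pawl under the bar (teeth every 6 mm) blocks it from going back unless the release is held down; it moves freely the other way.
- release (a joint): thumb release in the top of the sliding jaw, m: 0 = up, 0.007 = fully down. Sprung: about 2 N to start, 6 N fully down; the pawl is clear of the teeth beyond about 0.0035; it springs up when let go, though it may rest up to 0.0035 down if the pawl sits on a tooth.
- release_top (a point): centre of the top of the release: a flat ribbed steel thumb pad 44 (along the bar) x 52 (across), whose top stands 62.5 above the bench when up; pressed straight down. The jaw's cheeks beside it end 50 above the bench. The point moves with the pad and has the holder's axes.
- heel_top (a point): centre of the top edge of the jaw's heel, an upright black wall 9 thick (along the bar), 80 wide, 78 above the bench, standing across the bar 26 to 35 behind (+x, end-stop side of) the pad's centre; a fingertip on the pad bears against it to push the jaw.
- stone_mid (a point): centre of the whetstone lying in the holder between the jaws: two-layer block 180 x 60 x 28, 0.6 kg, long side along the bar, its underside 40 and top 68 above the bench; loose. Its near end starts 36 to 46 from the pad's centre, on the -x side.
- long_stone_mid (a point): centre of a loose dark grey whetstone 205 x 70 x 25 lying on the bench beside the holder
- dresser_mid (a point): centre of a loose small dressing stone 80 x 50 x 22 lying beside the holder
- knife_mid (a point): loose utility knife lying beside the holder, 290 long, handle 20 wide and 16 high; the point is at the bolster, 8 above the bench, its x axis points to the blade's tip
- bottle_mid (a point): centre of a clear squeeze bottle, diameter 54, 170 high, standing beyond the holder's fixed-jaw end
- bowl_mid (a point): centre of a steel bowl, diameter 150, 65 high
- steel_rod_mid (a point): loose honing steel lying on the bench, 385 long, 25 thick at its black handle; the point is on its axis, 105 from the handle's butt end, 12 above the bench; its x axis points to the rod's tip
- crock_mid (a point): centre of a perforated steel utensil pot, diameter 120, 150 high, utensils to 320 high
Not all that is in view belongs to the job. Leave any pink, turquoise or yellow look-alike of the part that bears stone_mid alone.

How it is judged:
By the outcome, as a careful person would: the job done as asked, in the order asked, and still so for the second after the job is handed in, with the robot touching nothing.
It also fails if it takes over 35 s, if anything falls off the work surface, if the arm or the gripper's body presses on something with over 40 N, if the wrist force passes 120 N, or if a joint passes its speed limit or range.

## Working session

There is one attempt and no reset: what is moved stays moved. The work goes in short steps, Python scripts to look and compute and a tool call to move; the robot and the scene stay as the last step left them, time stands still between calls to the robot, and variables do not carry over. Pictures are saved under pics/ and viewed, at most 10 in all, crops included, and the job is handed in when it is done.

Besides the shell and the picture viewer there is one more tool, called after ">>>" by a JSON object that holds its "name" and its "arguments", one argument or row to a line. jog_arm: Moves the arm, as the interface text tells. Its arguments: {"type":"object","properties":{"rows":{"type":"array"},"grip":{"type":"number"},"force":{"type":"number"}},"required":["rows"]}

```bash
mkdir -p pics
cat > h.py <<'E'
import numpy as np, cv2
from bench import r
def snap(n):
    im,d=r.snapshot(n); im=np.array(im); d=np.array(d); return im,d
def cloud(n,d):
    c=r.camera_params(n); v,u=np.mgrid[:d.shape[0],:d.shape[1]]
    P=np.stack([(u-c['cx'])/c['fx']*d,(v-c['cy'])/c['fy']*d,d],-1); T=np.array(c['pose'])
    W=P@T[:3,:3].T+T[:3,3]; W[d<=0]=np.nan; return W
E
python3 - <<'E'
from h import *
for n in('top','side'):
    im,d=snap(n); cv2.imwrite(f'pics/{n}0.png',im); np.save(f'{n}0.npy',cloud(n,d)); c=r.camera_params(n); print(n,c['fx'],np.round(c['pose'],2).tolist())
print(r.sense())
E
```

```text
top 421.3597282101249 [[-0.01, -0.99, 0.14, 279.67], [-1.0, 0.01, -0.0, -24.01], [0.0, -0.14, -0.99, 1452.48], [0.0, 0.0, 0.0, 1.0]]
side 510.72324223137053 [[-0.98, -0.11, 0.16, 219.79], [-0.19, 0.52, -0.83, 1404.66], [0.0, -0.84, -0.53, 1016.21], [0.0, 0.0, 0.0, 1.0]]
{'time': 0.1, 'joint_pos': array([ 6.58116024e+01,  7.51043622e+00,  8.53220678e+01, -1.16527153e-04,
        8.72606033e+01, -4.89543284e+00]), 'qd': array([ 0.12905133, -0.00368414, -0.17880634, -0.02179279, -0.00994443,
        0.04333841]), 'joint_efforts': array([ 1.46622842e-03, -5.70950317e+01, -5.01943696e+01, -1.46114185e-04,
        8.11456848e-03,  1.33894014e-05]), 'tool_pos': array([198.04523842, 565.86540433, 230.36222945]), 'tcp_rot': array([-1.79907222e+02, -7.82958199e-03,  1.60707035e+02]), 'ft_force': array([-1.50387757,  0.35989295, -0.04291926]), 'wrist_torque': array([-0.00932079,  0.04271216,  0.03749127]), 'grip_force': 0.0, 'finger_gap': 85.46444032371566}
```

View pics/top0.png

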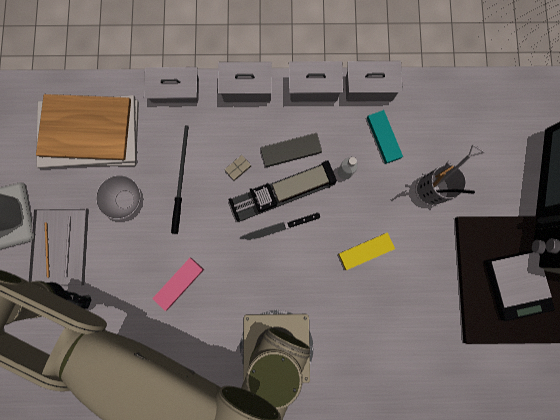

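View pics/side0.png

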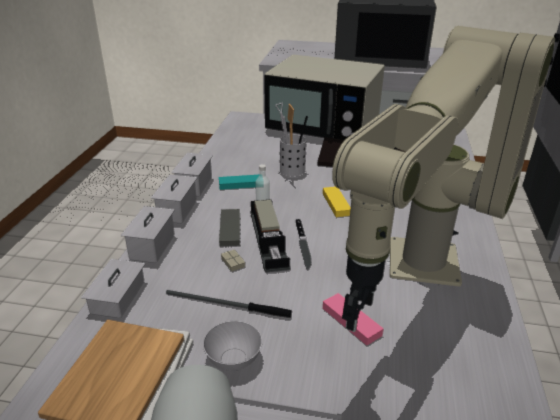

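Both views agree: the holder runs from its fixed jaw by the bottle (top view 332,172) to the end stop (237,208), with the light stone at (303,183) and the ribbed pad at about (263,197). Candidates for the stone and its holder: the light block at 303,183 in the holder, the dark grey stone at 291,150, and the pink (179,283), yellow (366,251) and turquoise (384,137) look-alikes. I choose the one in the holder.

Run:
```python
from h import *
im=cv2.imread('pics/top0.png'); W=np.load('top0.npy')
c=im[155:230,220:350]; cv2.imwrite('pics/crop.png',cv2.resize(c,None,fx=6,fy=6,interpolation=cv2.INTER_CUBIC))
hsv=cv2.cvtColor(im,cv2.COLOR_BGR2HSV)
roi=np.zeros(im.shape[:2],bool); roi[155:225,225:342]=1
X=W[...,2]
for v in range(182,220,2):
    print(v,[int(z) if z==z else -1 for z in X[v,228:290:2]])
# stone top rectangle, pts at z 60..75
m=roi&(X>62)&(X<74)&(np.arange(560)[None,:]>275)&(np.arange(560)[None,:]<330)
n,l,s,_=cv2.connectedComponentsWithStats(m.astype(np.uint8)); k=1+np.argmax(s[1:,4]); p=W[l==k]
print(s[k],cv2.minAreaRect(p[:,:2].astype(np.float32)),np.median(p[:,2]))
print(W[150,400],W[197,263],W[208,237])
```

```text
182 [3, -1, -5, 2, -3, 0, -3, 7, -4, 0, -3, 0, -2, 4, 3, -2, 3, -4, 4, 0, -2, 2, -3, 11, 67, 69, 67, 69, 66, 66, 67]
184 [1, 1, 3, 0, 4, 2, -2, 3, -3, 0, 1, 2, -1, -4, 0, 1, -3, 6, 49, 54, 57, 11, 59, 65, 69, 70, 63, 65, 74, 68, 68]
186 [3, 1, 0, 3, -3, 0, 1, 4, 0, 0, -2, -3, 3, 0, -2, 3, 48, 49, 46, 51, 52, 56, 12, 66, 80, 74, 70, 74, 67, 65, 70]
188 [-2, 0, -1, -4, 4, -1, -5, -4, 3, 1, 0, 80, 8, 47, 49, 52, 51, 50, 63, 67, 61, 53, 11, 64, 71, 68, 70, 69, 67, 73, 63]
190 [0, 0, 0, -3, 1, -1, 0, -3, 0, -1, -6, 79, 75, 55, 49, 64, 61, 63, 58, 66, 49, 53, 52, 34, 66, 66, 70, 64, 67, 69, 68]
192 [-1, -4, 0, 0, 2, 0, -2, 1, -2, -1, 10, 11, 79, 50, 60, 53, 61, 63, 63, 59, 55, 47, 55, 11, 71, 73, 68, 68, 65, 67, 64]
194 [0, -3, -5, -1, 6, -4, -3, 10, 9, 21, 14, 13, 77, 77, 66, 65, 63, 63, 55, 64, 55, 53, 57, 42, 60, 71, 67, 63, 65, 68, 64]
196 [-1, 0, 2, -1, -3, 16, 8, 11, 17, 14, 10, 11, 76, 75, 43, 62, 61, 58, 57, 64, 62, 61, 57, 61, 38, 68, 64, 64, 61, 67, 73]
198 [0, 46, 10, 11, 11, 12, 15, 8, 12, 15, 10, 4, 39, 78, 13, 66, 62, 66, 64, 63, 61, 57, 51, 55, 14, 66, 68, 69, 65, 48, 38]
20
[... 755 characters left out ...]
, 12, 11, 15, 10, 11, 10, 10, 10, 14, 9, 6, 13, 1, 4, 0, -1, -2, 0, -2, 1, 2, 1, 0, 0, -2, -1]
214 [-1, 2, -2, 43, 50, 7, 10, 10, 12, 13, 14, 8, 10, 13, 8, 1, -1, 1, -6, 2, 0, 0, 3, -2, -3, 2, -3, -3, 2, 0, 0]
216 [0, 0, 3, 0, 46, 30, 17, 13, 10, 9, 14, 10, -3, 3, 0, 0, 0, 2, 2, -1, 2, -2, 0, 4, -4, -7, -1, 2, -6, 1, -1]
218 [-1, -1, 0, -2, 42, 44, 9, 11, 14, 3, 2, 2, 1, 1, 2, -1, -6, 2, 1, 1, 4, -2, 0, 2, -6, 6, 5, -2, 2, 2, 0]
[276 165  53  36 905] ((546.5305786132812, -82.33528900146484), (60.672760009765625, 179.987548828125), 20.912811279296875) 67.79394247098026
[ 667.32503285 -434.53285291   20.96367311] [498.80885595  42.66363624  58.78094799] [468.41088844 134.4945118   12.53537814]
```

View pics/crop.png

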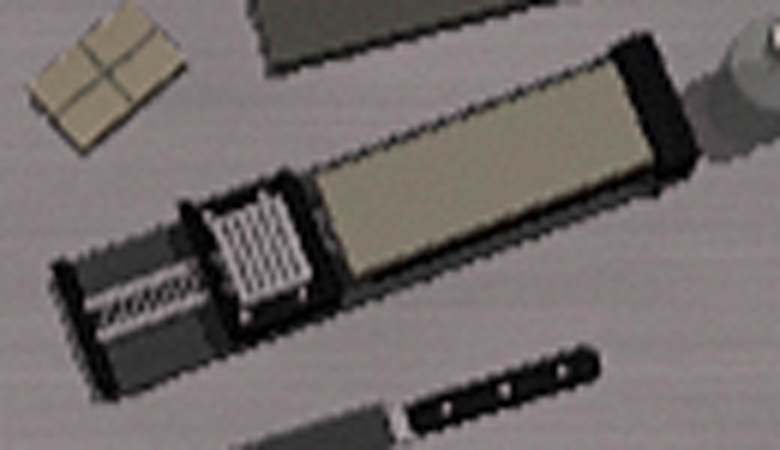

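The crop confirms the choice: the ribbed pad sits between the dark cheeks, with the heel on its end-stop side (crop 215,270), the slotted bar, and the end stop at the left. The gap behind the heel is clear.

```bash
cat >> h.py <<'E'
a=np.deg2rad(110.9); u=np.array([np.cos(a),np.sin(a)]); w=np.array([-u[1],u[0]]); S=np.array([546.5,-82.3])
def measure(n,W):
    q=W[...,:2]-S; s=q@u; t=q@w; z=W[...,2]
    def rep(lbl,m):
        if m.sum()>3: print(n,lbl,m.sum(),'s %.1f..%.1f'%tuple(np.percentile(s[m],[4,96])),'t %.1f..%.1f'%tuple(np.percentile(t[m],[4,96])),'z %.1f'%np.median(z[m]))
    rep('heel',(z>73)&(z<84)&(s>125)&(s<260)&(abs(t)<46))
    rep('pad',(z>57)&(z<69)&(s>100)&(s<230)&(abs(t)<32))
    rep('stop',(z>42)&(z<54)&(s>200)&(s<300)&(abs(t)<46))
    rep('stone',(z>63)&(z<73)&(s>-95)&(s<95)&(abs(t)<40))
    rep('fixed',(z>49)&(z<60)&(s<-85)&(s>-120)&(abs(t)<45))
def tool(p):
    from scipy.spatial.transform import Rotation as R
    q=r.sense(); return R.from_euler('xyz',q['tcp_rot'],degrees=True).inv().apply(np.array(p)-q['tool_pos'])
E
python3 - <<'E'
from h import *
for n in('top','side'): measure(n,np.load(n+'0.npy'))
for s in (131,138,145): p=S+s*u; print(s,p,tool([*p,100]))
E
```

```text
top heel 61 s 158.3..166.5 t -36.0..32.7 z 77.3
top pad 201 s 107.3..151.7 t -26.9..21.3 z 62.2
top stop 83 s 207.6..245.0 t -36.2..33.4 z 45.5
top stone 887 s -83.0..83.0 t -27.7..28.2 z 67.8
top fixed 163 s -117.2..-93.6 t -38.7..34.2 z 53.6
side heel 44 s 159.7..171.1 t -34.3..33.0 z 75.8
side pad 121 s 110.9..170.1 t -27.3..26.4 z 61.2
side stop 52 s 228.7..248.4 t -36.7..33.6 z 44.8
side stone 461 s -82.0..88.1 t -25.0..30.7 z 66.8
side fixed 20 s -119.0..-86.9 t -37.4..10.7 z 51.8
131 [499.76732209  40.08078614] [-458.51409763 -396.35731659  130.94155654]
138 [497.27015609  46.62021746] [-453.99655032 -391.01019571  130.9335154 ]
145 [494.7729901   53.15964878] [-449.47900302 -385.66307483  130.92547427]
```

>>> {"name": "jog_arm", "arguments": {
  "rows": [
    [[-36,-31,3],[0,0,0.087]],
    [[-72,-62,6],[0,0,0.174]],
    [[-108,-93,9],[0,0,0.261]],
    [[-144,-124,12],[0,0,0.348]],
    [[-180,-155,15],[0,0,0.435]],
    [[-216,-186,18],[0,0,0.522]],
    [[-252,-217,21],[0,0,0.609]],
    [[-288,-248,24],[0,0,0.696]],
    [[-324,-279,27],[0,0,0.783]],
    [[-360,-310,30],[0,0,0.869]]
  ],
  "grip": 0,
  "force": 40
}}

```text
time: 1.1
tool_pos: [436.0, 152.9, 201.0]
tcp_rot: [-180.0, -0.0, 110.7]
ft_force: [0.0, 0.1, 0.8]
finger_gap: 0.1
grip_force: 0.0
```

Run:
```python
from h import *
print(r.sense()); p=S+140*u-1.5*w; print(tool([*p,110]))
```

```text
{'time': 1.1, 'joint_pos': array([ 1.29580001e+01, -1.35452281e+01,  1.08709593e+02,  4.52202377e-03,
        8.48397906e+01, -7.75289436e+00]), 'qd': array([-57.74911135,  12.44393762,  -7.21498665,   0.21627093,
        -5.43229632,  -8.49359989]), 'joint_efforts': array([  5.92351601, -39.7757256 , -47.94141054,  -0.17475427,
         0.68411356,   0.28451208]), 'tool_pos': array([435.95493205, 152.87889644, 200.97037846]), 'tcp_rot': array([-1.79996490e+02, -5.02313059e-03,  1.10710487e+02]), 'ft_force': array([0.02600273, 0.117019  , 0.76639291]), 'wrist_torque': array([0.04724401, 0.01357868, 0.01547457]), 'grip_force': 0.0, 'finger_gap': 0.08021077632352373}
[-119.07908232   21.27397837   90.95863591]
```

>>> {"name": "jog_arm", "arguments": {
  "rows": [
    [[-40,7,20],[0,0,0]],
    [[-80,14,45],[0,0,0]],
    [[-110,19,70],[0,0,0]],
    [[-119,21,91],[0,0,0]],
    [[-119,21,91],[0,0,0]],
    [[-119,21,91],[0,0,0]]
  ]
}}

```text
time: 1.7
tool_pos: [497.0, 51.3, 110.1]
tcp_rot: [-179.9, -0.1, 110.9]
ft_force: [0.5, 0.7, 0.7]
finger_gap: 0.0
grip_force: 0.0
```

Run:
```python
from h import *
im,d=snap('side'); cv2.imwrite('pics/s1.png',cv2.resize(im[180:290,200:340],None,fx=5,fy=5,interpolation=cv2.INTER_CUBIC))
q=r.sense();print(q['tool_pos'],q['tcp_rot'],q['ft_force']); p=S+140*u-1.5*w; print(tool([*p,57]))
```

```text
[497.71601105  51.7020016  111.10874055] [ 1.79977984e+02 -9.12146071e-03  1.10934151e+02] [-0.68664068  0.89432917 -0.131411  ]
[-2.59655093 -0.75171899 54.10804301]
```

View pics/s1.png

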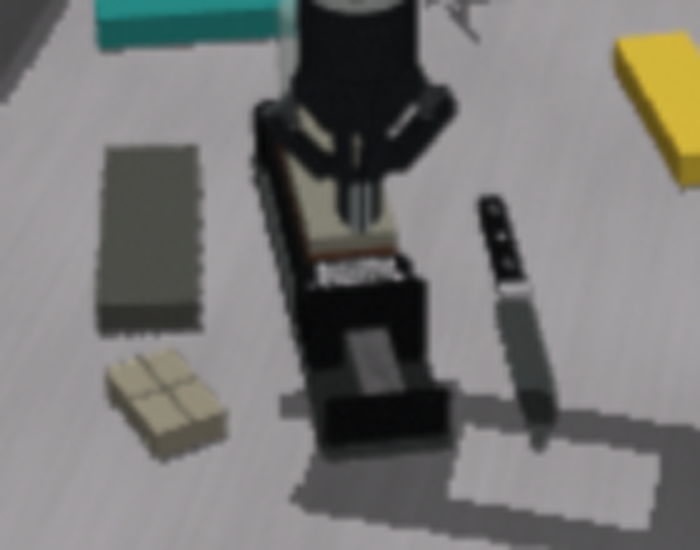

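The closed fingers (crop 360,225) hang in line above the pad (355,272), in front of the heel. Next I go down to the pad.

>>> {"name": "jog_arm", "arguments": {
  "rows": [
    [[-3,-1,20],[0,0,0]],
    [[-3,-1,35],[0,0,0]],
    [[-3,-1,43],[0,0,0]],
    [[-3,-1,46],[0,0,0]],
    [[-3,-1,49],[0,0,0]],
    [[-3,-1,51],[0,0,0]],
    [[-3,-1,53],[0,0,0]],
    [[-3,-1,54],[0,0,0]],
    [[-3,-1,54],[0,0,0]]
  ]
}}

```text
time: 2.65
tool_pos: [498.5, 48.1, 56.9]
tcp_rot: [179.9, 0.0, 110.9]
ft_force: [0.5, 1.5, 4.4]
finger_gap: 0.2
grip_force: 2.3
```

>>> {"name": "jog_arm", "arguments": {
  "rows": [
    [[0,0,1],[0,0,0]],
    [[0,0,2],[0,0,0]],
    [[0,0,2],[0,0,0]]
  ]
}}

```text
time: 2.95
tool_pos: [498.6, 47.9, 55.0]
tcp_rot: [179.9, 0.0, 110.9]
ft_force: [0.7, 1.7, 7.3]
finger_gap: 0.1
grip_force: 3.4
```

>>> {"name": "jog_arm", "arguments": {
  "rows": [
    [[2,0,0],[0,0,0]],
    [[4,0,0],[0,0,0]],
    [[6,0,0],[0,0,0]],
    [[8,0,0],[0,0,0]],
    [[10,0,0],[0,0,0]],
    [[12,0,0],[0,0,0]],
    [[14,0,0],[0,0,0]]
  ]
}}

```text
time: 3.65
tool_pos: [493.9, 60.3, 55.0]
tcp_rot: [179.9, 0.1, 110.9]
ft_force: [1.0, -2.3, 5.3]
finger_gap: 0.1
grip_force: 2.8
```

>>> {"name": "jog_arm", "arguments": {
  "rows": [
    [[5,0,0],[0,0,0]],
    [[10,0,0],[0,0,0]],
    [[15,0,0],[0,0,0]],
    [[20,0,0],[0,0,0]],
    [[25,0,0],[0,0,0]],
    [[30,0,0],[0,0,0]],
    [[35,0,0],[0,0,0]],
    [[40,0,0],[0,0,0]],
    [[45,0,0],[0,0,0]],
    [[50,0,0],[0,0,0]]
  ]
}}

```text
time: 4.65
tool_pos: [476.1, 107.2, 55.1]
tcp_rot: [179.9, 0.1, 110.9]
ft_force: [1.6, -2.4, 6.4]
finger_gap: -0.2
grip_force: 2.8
```

Run:
```python
from h import *
for n in('top','side'):
    im,d=snap(n); measure(n,cloud(n,d))
    if n=='side': cv2.imwrite('pics/s2.png',cv2.resize(im[180:290,200:340],None,fx=5,fy=5,interpolation=cv2.INTER_CUBIC))
q=r.sense();print(q['tool_pos'],q['ft_force'],(q['tool_pos'][:2]-S)@u,(q['tool_pos'][:2]-S)@w)
```

```text
top heel 19 s 221.3..228.9 t 14.6..35.0 z 79.1
top stop 31 s 221.5..245.0 t 1.4..36.4 z 45.4
top stone 882 s -82.6..82.7 t -27.8..27.8 z 67.7
top fixed 160 s -117.4..-93.3 t -39.8..33.5 z 53.3
side heel 74 s 206.6..236.3 t -30.6..34.9 z 75.8
side pad 30 s 199.2..229.9 t -20.8..23.8 z 65.1
side stop 124 s 223.6..249.3 t -39.1..34.2 z 46.5
side stone 102 s -84.9..40.0 t -26.3..-5.1 z 66.7
side fixed 16 s -117.8..-89.5 t -37.7..-4.7 z 51.8
[475.84800197 107.8124864   55.03963197] [0.33792627 1.93957101 5.50546965] 202.80818784249476 -1.8169353629180165
```

View pics/s2.png

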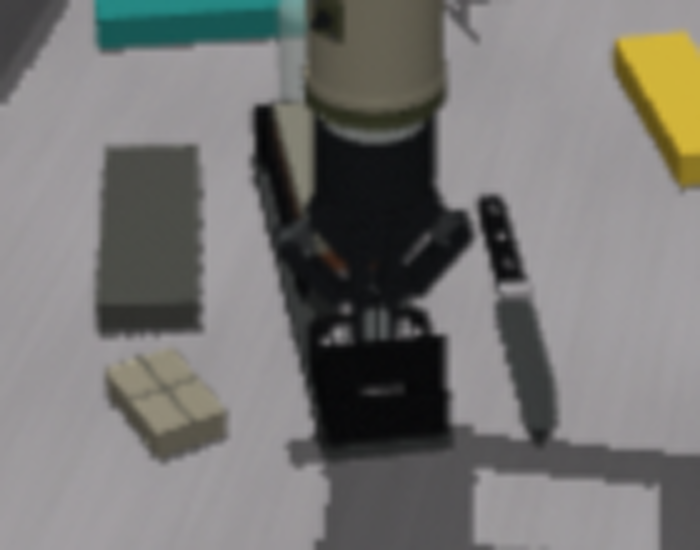

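The jaw (heel at crop 380,390) has followed the fingers nearly to the end stop, having moved about 62 mm, and the stone has stayed put. I push the rest gently until the force rises.

>>> {"name": "jog_arm", "arguments": {
  "rows": [
    [[1,0,0],[0,0,0]],
    [[2,0,0],[0,0,0]],
    [[3,0,0],[0,0,0]],
    [[4,0,0],[0,0,0]],
    [[5,0,0],[0,0,0]],
    [[6,0,0],[0,0,0]]
  ]
}}

```text
time: 5.35
tool_pos: [474.0, 112.7, 55.0]
tcp_rot: [179.9, 0.1, 110.9]
ft_force: [2.2, -1.7, 6.3]
finger_gap: 0.3
grip_force: 2.8
```

>>> {"name": "jog_arm", "arguments": {
  "rows": [
    [[1,0,0],[0,0,0]],
    [[2,0,0],[0,0,0]],
    [[2,0,0],[0,0,0]]
  ]
}}

```text
time: 5.65
tool_pos: [473.2, 114.2, 55.0]
tcp_rot: [179.9, 0.1, 110.9]
ft_force: [2.1, -3.4, 4.8]
finger_gap: 0.2
grip_force: 2.8
```

>>> {"name": "jog_arm", "arguments": {
  "rows": [
    [[1,0,0],[0,0,0]],
    [[2,0,0],[0,0,0]],
    [[2,0,0],[0,0,0]]
  ]
}}

```text
time: 5.95
tool_pos: [472.5, 116.1, 55.0]
tcp_rot: [179.9, 0.1, 110.9]
ft_force: [1.7, -3.6, 6.3]
finger_gap: 0.3
grip_force: 2.9
```

>>> {"name": "jog_arm", "arguments": {
  "rows": [
    [[1,0,0],[0,0,0]],
    [[1,0,0],[0,0,0]]
  ]
}}

```text
time: 6.15
tool_pos: [472.1, 116.9, 55.0]
tcp_rot: [179.9, 0.1, 110.9]
ft_force: [0.6, -4.5, 6.2]
finger_gap: 0.1
grip_force: 2.9
```

>>> {"name": "jog_arm", "arguments": {
  "rows": [
    [[1,0,0],[0,0,0]],
    [[2,0,0],[0,0,0]],
    [[2,0,0],[0,0,0]]
  ]
}}

```text
time: 6.45
tool_pos: [471.4, 118.8, 55.0]
tcp_rot: [179.9, 0.1, 110.9]
ft_force: [1.3, -3.8, 5.9]
finger_gap: -0.2
grip_force: 2.9
```

Run:
```python
from h import *
for n in('top','side'):
    im,d=snap(n); measure(n,cloud(n,d))
q=r.sense();print(q['tool_pos'],q['ft_force'],(q['tool_pos'][:2]-S)@u)
```

```text
top heel 7 s 232.1..235.4 t 14.9..31.1 z 75.8
top stop 19 s 237.9..245.2 t 6.7..34.2 z 44.3
top stone 880 s -82.7..82.8 t -27.8..27.8 z 67.7
top fixed 158 s -117.4..-93.4 t -38.1..33.3 z 53.9
side heel 78 s 218.8..240.2 t -32.1..34.9 z 76.8
side pad 9 s 174.6..229.3 t -29.6..16.9 z 61.6
side stop 126 s 219.4..248.9 t -38.5..36.4 z 46.4
side stone 108 s -82.4..50.0 t -26.2..-5.3 z 66.3
side fixed 13 s -115.4..-91.3 t -38.7..-13.4 z 51.8
[471.4015356  118.79706206  54.96811359] [ 1.40990114 -3.89653036  6.68949605] 214.6562510910517
```

Still sliding, so I continue.

>>> {"name": "jog_arm", "arguments": {
  "rows": [
    [[1,0,0],[0,0,0]],
    [[2,0,0],[0,0,0]],
    [[2,0,0],[0,0,0]]
  ]
}}

```text
time: 6.85
tool_pos: [471.4, 118.9, 55.0]
tcp_rot: [179.9, 0.3, 110.9]
ft_force: [5.3, -13.2, 4.1]
finger_gap: 0.0
grip_force: 7.9
```

>>> {"name": "jog_arm", "arguments": {
  "rows": [
    [[1,0,0],[0,0,0]],
    [[2,0,0],[0,0,0]],
    [[2,0,0],[0,0,0]]
  ]
}}

```text
time: 7.15
tool_pos: [471.3, 119.1, 55.1]
tcp_rot: [179.9, 0.5, 110.9]
ft_force: [7.6, -23.0, 2.7]
finger_gap: -0.0
grip_force: 12.9
```

The end stop is reached: the force rises to 24 N with no motion and the pad fully down. I ease the push, lift straight off so the jaw is not dragged back, then draw clear.

>>> {"name": "jog_arm", "arguments": {
  "rows": [
    [[-1,0,0],[0,0,0]],
    [[-2,0,0],[0,0,0]],
    [[-3,0,0],[0,0,0]],
    [[-3,0,-3],[0,0,0]],
    [[-3,0,-6],[0,0,0]],
    [[-3,0,-9],[0,0,0]],
    [[-3,0,-12],[0,0,0]],
    [[-6,0,-14],[0,0,0]],
    [[-9,0,-18],[0,0,0]],
    [[-9,0,-30],[0,0,0]]
  ]
}}

```text
time: 8.15
tool_pos: [471.0, 114.7, 83.5]
tcp_rot: [-179.8, -0.0, 110.9]
ft_force: [-0.4, 1.5, 0.7]
finger_gap: -0.1
grip_force: 0.0
```

>>> {"name": "jog_arm", "arguments": {
  "rows": [
    [[0,0,-30],[0,0,0]],
    [[0,0,-70],[0,0,0]],
    [[0,0,-110],[0,0,0]],
    [[0,0,-140],[0,0,0]],
    [[40,0,-150],[0,0,0]],
    [[80,0,-150],[0,0,0]],
    [[120,0,-150],[0,0,0]],
    [[160,0,-150],[0,0,0]],
    [[180,0,-150],[0,0,0]],
    [[180,0,-150],[0,0,0]]
  ]
}}

```text
time: 9.15
tool_pos: [406.6, 285.7, 235.3]
tcp_rot: [180.0, -0.1, 111.1]
ft_force: [0.3, -0.2, 0.6]
finger_gap: -0.1
grip_force: 0.0
```

Run:
```python
from h import *
for n in('top','side'):
    im,d=snap(n); measure(n,cloud(n,d)); cv2.imwrite(f'pics/{n}9.png',im)
    if n=='top': cv2.imwrite('pics/c9.png',cv2.resize(im[130:240,220:350],None,fx=5,fy=5,interpolation=cv2.INTER_CUBIC))
q=r.sense();print(q['time'],q['tool_pos'],q['ft_force'])
```

```text
top heel 57 s 227.1..235.0 t -37.1..31.6 z 77.9
top pad 216 s 173.2..221.8 t -26.9..21.5 z 62.1
top stop 120 s 202.8..244.9 t -40.6..35.8 z 48.4
top stone 881 s -83.1..83.0 t -27.7..28.4 z 67.8
top fixed 163 s -117.0..-93.6 t -39.2..33.5 z 54.6
side heel 49 s 227.9..239.5 t -34.5..36.5 z 76.0
side pad 80 s 176.1..206.8 t -23.0..22.6 z 60.6
side stop 115 s 219.5..248.9 t -38.0..36.0 z 46.4
side stone 308 s -84.6..90.6 t -25.2..26.6 z 66.7
side fixed 21 s -117.9..-89.6 t -38.3..7.6 z 51.1
9.25 [407.77090621 283.42892079 234.94924631] [ 0.25674138  0.1070457  -0.86420534]
```

View pics/c9.png

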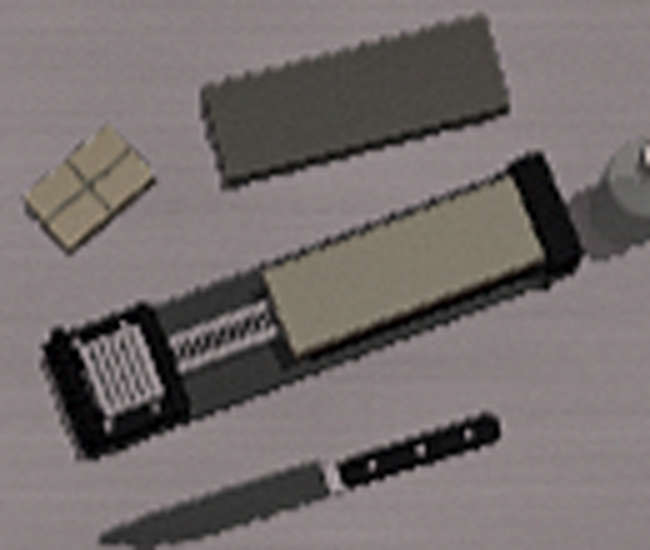

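View pics/side9.png

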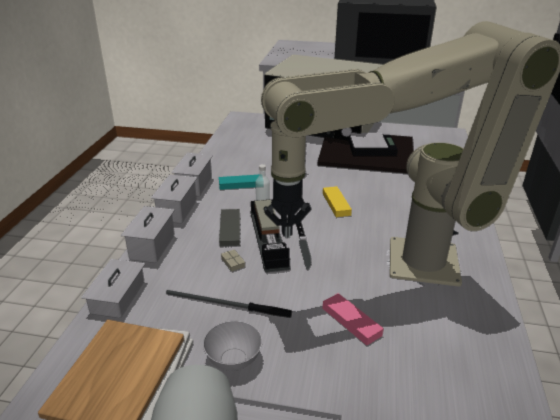

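The jaw (top crop 115,385) sits flush against the end stop, with the pad back up (z about 62). The stone (410,265) lies unmoved, nothing else on the bench has shifted, and the arm is clear.

```bash
python3 -c "
from bench import r
print(r.hand_in())"
```

```text
the job is handed in; nothing more can be done
None
```

The holder is open and the job is handed in: with the release held down, I pushed the jaw back about 69 mm to the end stop, let go and drew clear, leaving the stone and everything else on the bench unmoved in the last pictures (about 9 s of the 35 s used).

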